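Hold the filter ring for the stand rod

ROBOT

A 6-joint arm with a two-finger parallel gripper is mounted at the origin on the work surface. World frame = base frame: x ahead of the robot, y to its left, z up, the work surface at z = 0. Lengths are in mm, angles in rad, forces in N, time in s.
With the tool pointing down it reaches from about 275 to 1000 mm from the base axis. Payload 8.4 kg.
Tool frame: the origin (TCP) lies midway between the tips of the shut fingers; the grasp point (between the pads) lies 19 mm behind it; z points along the fingers, x is the direction in which the jaws open and shut, and the axes are right-handed (so a half turn about z gives the same grasp; the last joint's range is limited). The gripper opens to 85 mm and grips with 20 to 120 N. Pads are 22 mm wide; open, the fingers measure 114 mm over their backs; the gripper's body (76 mm by 85 mm) begins 54 mm behind the grasp point. The pads swing forward as they close: fully open they stand 13 mm farther back than shut.
Start: joints at [-1.112, 0.353, 1.633, -0, 1.155, -0.002], TCP at [277.914, -559.814, 231.281] pointing down, gripper open.
Joint ranges: [-2.63, 2.63], [-0.92, 2.1], [0.06, 2.66], [-1.3, 4.44], [0, 2.69], [-3.02, 3.02]. Speed limits (rad/s): [2.22, 2.22, 2.79, 3.14, 3.14, 3.14].

INTERFACE

Orientations are given as [roll, pitch, yaw] about the fixed x, y, z axes, in that order (R = Rz(yaw) Ry(pitch) Rx(roll)).
In Python, from rig import sense, grab_frame, camera_model, job gives the robot as it stands.
- The arm moves only by the tool arm_command, never from a script. Its argument "plan" is a list of rows, each an object with "translation": the shift along the tool's x, y, z in cm, a list of three; "twist": the turn about the tool's z in rad; "gripper": the opening, from 0 (shut) to 1 (fully open). A call has exactly 5 rows; each row is the pose to reach, as a shift and turn from the pose measured when the call began, along the tool's axes at that moment; what a row does not reach only later rows make up. A row lasts 1/12 s, in which the tool goes at most 41.7 mm and 7.16 degrees, less where a joint would pass 70% of its speed; a pose out of reach is approached as far as the arm can. A call with a gripper value outside its range is refused whole. The fingers move at their own pace and stop on an object; "squeeze" is the grip in N (left out, the last holds). Time passes only in rows, so rows that repeat a pose let the fingers close, or fill a call up. It gives the time, the measured TCP pose, the force and the opening at its end, in the units of the state.
- sense(): the state, without advancing time (a new reading comes with each control period).
- grab_frame(name): name is "scene" or "top" or "wrist"; returns the picture (420x560x3 uint8, blue, green, red); there is no depth.
- camera_model(name): a dict with "fx", "fy", "cx", "cy" (pixels), "dist_coeffs" ([k1, k2, p1, p2, k3] as OpenCV has them; the pictures are not rectified), "pose" (4x4, takes a point from camera to world coordinates). Camera axes: x right, y down, z forward; pixel columns grow to the right and rows downward; lengths in mm; the calibration is good to about 2 mm. A picture is of the moment at which its call begins: read the wrist's pose just before it. camera_model takes no time and is no camera call; for the wrist camera it gives the pose at the moment of the call.
- job.sign_off(): hands the job in, once; it reports no verdict.
The state is a dict: "clock": time; "qpos": joint angles; "qvel": joint speeds; "joint_efforts": joint torques, N m; "eef_pos": TCP position; "tcp_rot": TCP orientation; "contact_force": force on the tool from outside, world axes, zero at the start; "wrist_torque": the same for the moment, N m; "opening": opening from 0.0 (shut) to 1.0 (fully open).
Only numpy, scipy, OpenCV 4.12 (cv2) and the standard library are available. Lean on these libraries where they do the work, as an engineer would, in place of code of your own. Each camera call takes 0.05 s, during which the arm holds its last target.

TASK

Stand the small steel beaker in the round recess of the retort-stand base and let go of it; then pick up the loose support ring by the balance point of its rod and hold it level above the base, ring centred about 5 cm over the beaker's mouth and the upright hole of its boss straight over the base's rod socket, so that I can drop the stand rod through and screw it in. Finish while still holding it there, steady and touching nothing but your gripper, and leave everything else on the bench where it is.

Things in the scene. Friction and masses are not known exactly. Their poses are not given: they have to be found in the camera images.
- beaker: The small beaker: plain stainless steel, open top, round, straight-sided, 48 mm outside diameter (51 at the flared rim), 75 mm tall, wall 3 mm, about 110 g, loose, upright. Origin: centre of its underside; z up along its axis. It stands in any of the three places of a row of vessels at the far side of the bench; the others are a larger beaker and a square white bottle.
- beaker_mouth (a point): Centre of the small beaker's mouth, level with its rim, 75 mm above its underside. Axes as the beaker's.
- stand_base: Base plate of a retort stand without its rod: grey painted flat plate, 290 x 150 mm, 14 mm thick, fixed to the bench, lying flat on the left. Origin: centre of its underside; x along its length, from the rod socket (95 mm to -x) to the round recess (95 mm to +x), z up. +x points roughly towards the robot's right.
- recess (a point): Centre of the floor of the round recess in the base plate: 53 mm diameter, 6 mm deep, with a 2 mm chamfer and a thin black floor; the floor is 8 mm above the bench. Only the small beaker fits in it.
- socket (a point): Rod socket of the base: centre of the top of a steel collar of 30 mm outside diameter that stands 6 mm above the plate (20 mm above the bench), with an upright hole for the stand rod. 190 mm from the recess centre, along the plate's length.
- ring_arm: The support ring, one rigid steel piece, 275 mm long, 0.35 to 0.56 kg: dark cast boss, straight round 10 mm rod (138 mm free length), flat ring. Origin: the balance point (centre of mass), on the rod's centreline, 44 mm from the boss's face. x along the rod from boss to ring, z up. Starts level on the right, rod centreline 18 mm above the bench, x roughly to the robot's right; rod free all round.
- bore (a point): Centre of the boss's upright bore (14 mm), on the rod's centreline, 61 mm from the balance point towards -x of ring_arm, whose axes it has. The boss is 34 (along the rod) x 30 x 36 mm tall and stands on the bench; a thumbscrew sticks out 29 mm from its end away from the rod.
- ring_centre (a point): Centre of the ring, at the height of the rod's centreline, 129 mm from the balance point towards +x of ring_arm, whose axes it has; 190 mm from the bore. Ring of 70 mm mean diameter, 9 mm round bar; at the start it rests on the white tile.
- tile: White ceramic bench tile, 110 x 110 x 13.5 mm, fixed, lying under the ring. Origin: centre of its underside.
- large_beaker: Larger plain steel beaker, 70 mm diameter (73 mm at the rim), 92 mm tall, loose; leave alone. Origin: centre of its underside.
- square_bottle: Square white plastic bottle with a blue cap, 52 x 52 mm, 96 mm tall, loose; leave alone. Origin: centre of its underside.
- reagent_bottle: Brown glass reagent bottle with a glass stopper, 56 mm diameter, 92 mm tall, loose, between the base and the support ring, near the robot; leave alone. Origin: centre of its underside.
- funnel: White plastic filter funnel standing upside down on its 75 mm rim, stem up, 95 mm tall, loose; leave alone. Origin: centre of its rim on the bench.
- calculator: Black pocket calculator, 150 x 78 x 14 mm, lying flat, loose; leave alone. Origin: centre of its underside; x along its length.
- stand_rod: The stand's steel rod, 12 mm diameter, 500 mm long, lying on the bench beyond the vessels, roughly along the world's y, loose; leave alone. Origin: under its middle; x along its length.
Not all that is in view belongs to the job. What is shaped like the beaker but red is not meant. Of the things that look like the tile, the smallest one is meant.

How it is judged (in metres and radians):
On the way, in this order (a step that is already met when the one before it is completed fails the run):
1. the small beaker stands upright in the round recess, let go of (horizontal distance between beaker and recess below 0.006 m and z of beaker in the frame of recess below 0.003 m and angle between beaker's own z axis and vertical below 0.06 rad and contact force between beaker and the fingers below 0.1 N and linear speed of beaker below 0.02 m/s), for 0.3 s.
2. the support ring is picked up by its balance point, clear of tile and bench (contact force between ring_arm and the fingers above 1 N and x of the grasp point in the frame of ring_arm between -0.025 and 0.025 m and height (world z) of ring_arm above 0.04 m and height (world z) of each of bore, ring_centre above 0.03 m and contact force between ring_arm and tile below 0.1 N), for 0.2 s.
At the end, for the whole second after the job is handed in: Beaker upright in the recess, released. Ring piece held still in the fingers within 25 mm of its balance point, level within 0.06 rad, ring within 10 mm over the beaker's centre and 30 to 75 mm above its rim, bore within 10 mm over the socket, touching nothing else (horizontal distance between beaker and recess below 0.006 m and z of beaker in the frame of recess below 0.003 m and angle between each of beaker, ring_arm's own z axis and vertical below 0.06 rad and contact force between ring_arm and the fingers above 1 N and x of the grasp point in the frame of ring_arm between -0.025 and 0.025 m and contact force between beaker and the fingers below 0.1 N and horizontal distance between ring_centre and beaker_mouth below 0.01 m and horizontal distance between bore and socket below 0.01 m and z of ring_centre in the frame of recess between 0.105 and 0.15 m and linear speed of ring_arm below 0.02 m/s and angular speed of ring_arm below 0.1 rad/s and contact force between ring_arm and beaker below 0.1 N and contact force between ring_arm and stand_base below 0.1 N and contact force between ring_arm and tile below 0.1 N and contact force between ring_arm and large_beaker below 0.1 N and contact force between ring_arm and square_bottle below 0.1 N and contact force between ring_arm and reagent_bottle below 0.1 N and contact force between ring_arm and funnel below 0.1 N and contact force between ring_arm and calculator below 0.1 N and contact force between ring_arm and stand_rod below 0.1 N); the arm keeps its last pose, push and grip.
It fails at once if another thing on the bench is moved by more than 20 mm (distance of any of large_beaker, square_bottle, reagent_bottle, funnel, calculator, stand_rod from where it was at the start of the episode above 0.02 m).
It also fails if it takes over 58 s, if anything falls off the work surface, if the arm or the gripper's body presses on something with over 40 N, if the wrist force passes 120 N, or if a joint passes its speed limit or range.

## Working session

There is one attempt and no reset: what is moved stays moved. The work goes in short steps, Python scripts to look and compute and a tool call to move; the robot and the scene stay as the last step left them, time stands still between calls to the robot, and variables do not carry over. Pictures are saved under pics/ and viewed, and the job is handed in when it is done.

Besides the shell and the picture viewer there is one more tool, called after "Emit:" as name(argument=value, ...) on one line, values as JSON. arm_command: Moves the arm, as the interface text tells. Its arguments: {"type":"object","properties":{"plan":{"type":"array","items":{"type":"object","properties":{"translation":{"type":"array","items":{"type":"number"}},"twist":{"type":"number"},"gripper":{"type":"number"}}}},"squeeze":{"type":"number"}},"required":["plan"]}

```bash
mkdir -p pics; ls; python3 - <<'E'
from rig import sense, grab_frame, camera_model, job
import cv2, numpy as np
s=sense(); print(s)
for n in ["scene","top","wrist"]:
    cm=camera_model(n); print(n,{k:(np.round(v,4).tolist() if not isinstance(v,(int,float)) else v) for k,v in cm.items()})
    cv2.imwrite(f"pics/{n}0.png",grab_frame(n))
E
```

```text
pics
{'clock': 0.0, 'qpos': array([-1.11237548e+00,  3.53635487e-01,  1.63411444e+00, -1.95932841e-05,
        1.15520484e+00, -2.41069393e-03]), 'qvel': array([-0.00044431,  0.00069487,  0.00098596, -0.00149156,  0.00016804,
       -0.00106909]), 'joint_efforts': array([ 4.17304967e-03, -6.05240965e+01, -3.42065227e+01,  4.14094284e-04,
        9.32064140e-03, -2.96736425e-05]), 'eef_pos': array([ 277.71575556, -559.39032104,  230.57801579]), 'tcp_rot': array([ 3.14157802e+00,  1.36215773e-03, -1.10995687e+00]), 'contact_force': array([-0.00535604, -0.38545709, -0.53780554]), 'wrist_torque': array([-2.90771034e-05, -6.46670115e-02,  1.43549728e-02]), 'opening': 1.0012563209588359}
scene {'fx': 425.3523298058522, 'fy': 425.3523298058522, 'cx': 281.122744758023, 'cy': 207.54056140747426, 'dist_coeffs': [-0.0755, 0.0, 0.0, 0.0, 0.0], 'pose': [[0.4865, 0.6508, -0.5829, 1217.0345], [0.8737, -0.3612, 0.3259, -480.8511], [0.0016, -0.6678, -0.7443, 1000.9892], [0.0, 0.0, 0.0, 1.0]]}
top {'fx': 434.3306406887443, 'fy': 434.3306406887443, 'cx': 278.728674810273, 'cy': 218.91167746301653, 'dist_coeffs': [-0.1326, 0.0, 0.0, 0.0, 0.0], 'pose': [[-0.0073, -0.9971, 0.0761, 405.4757], [-1.0, 0.0071, -0.0026, -74.8807], [0.0021, -0.0761, -0.9971, 1487.3198], [0.0, 0.0, 0.0, 1.0]]}
wrist {'fx': 323.55792716416516, 'fy': 323.55792716416516, 'cx': 279.9403619189007, 'cy': 210.98901983202896, 'dist_coeffs': [-0.0067, 0.0, 0.0, 0.0, 0.0], 'pose': [[0.4437, -0.8589, -0.256, 343.5664], [-0.8962, -0.4256, -0.1254, -527.4916], [-0.0012, 0.285, -0.9585, 373.3238], [0.0, 0.0, 0.0, 1.0]]}
```

View pics/scene0.png

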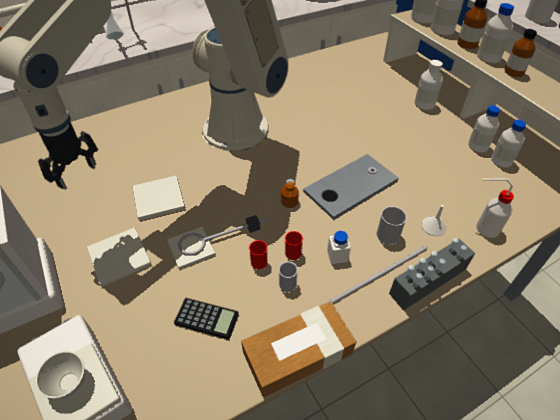

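View pics/top0.png

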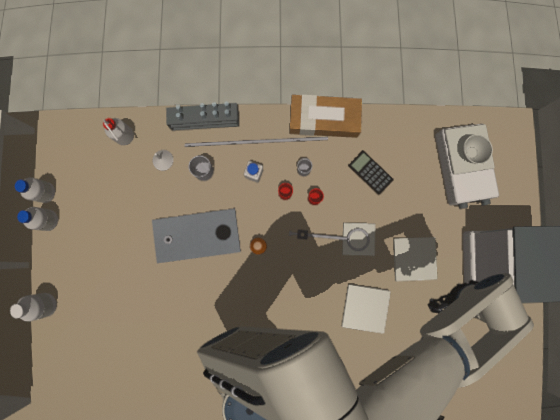

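View pics/wrist0.png

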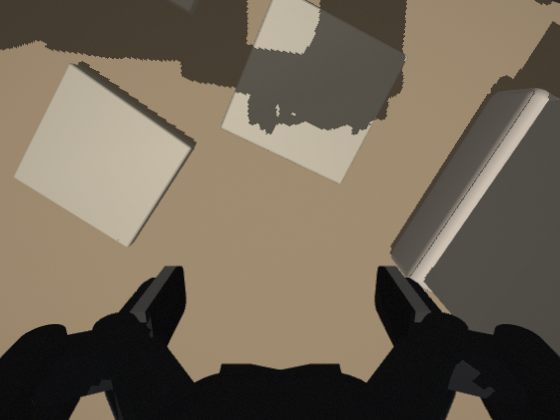

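The top view shows the row of vessels: large steel beaker (201,168), square bottle with blue cap (253,171), small steel beaker (304,166). It also shows two red beakers (286,190) and (315,196), the base with its recess at (223,232) and socket at (168,240), and the ring piece with boss at (302,235) and ring at (358,238).

Things that could be taken for the small beaker: (201,168), which is larger, and (286,190) and (315,196), which are red. I choose (304,166) and will check it in close crops.

```bash
python3 - <<'E'
import cv2
t=cv2.imread('pics/top0.png'); s=cv2.imread('pics/scene0.png')
def crop(im,x0,y0,w,h,k,n): cv2.imwrite(n,cv2.resize(im[y0:y0+h,x0:x0+w],None,fx=k,fy=k,interpolation=cv2.INTER_CUBIC))
crop(t,265,145,80,60,10,'pics/c1.png')
crop(t,145,200,120,72,6.6,'pics/c2.png')
crop(t,285,210,110,60,7,'pics/c3.png')
crop(s,240,220,120,80,6.6,'pics/c4.png')
E
```

```text
(no output)
```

View pics/c1.png

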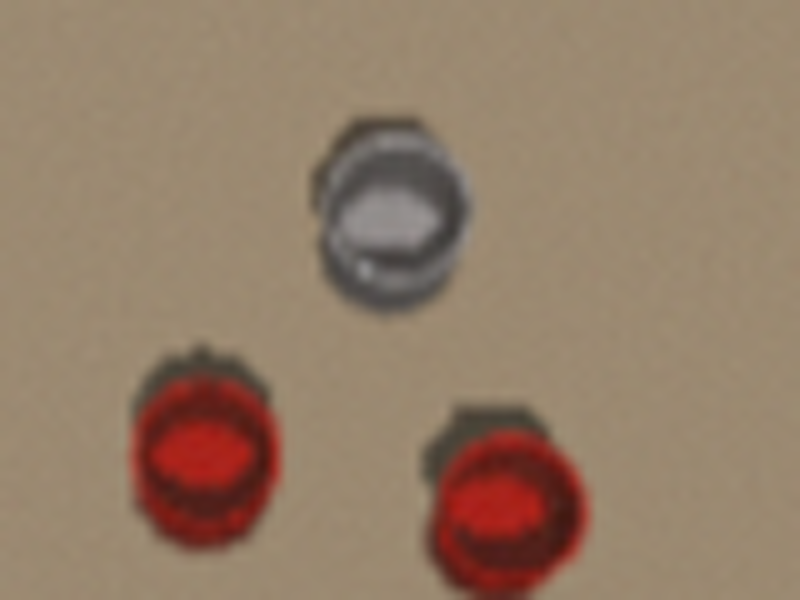

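View pics/c2.png

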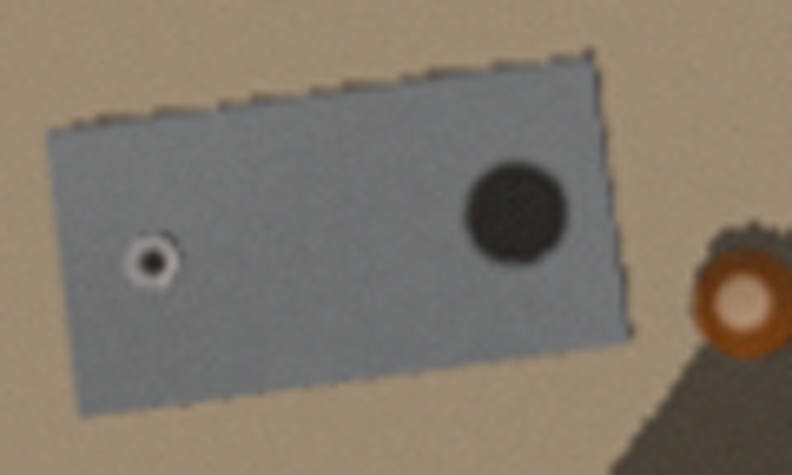

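View pics/c3.png

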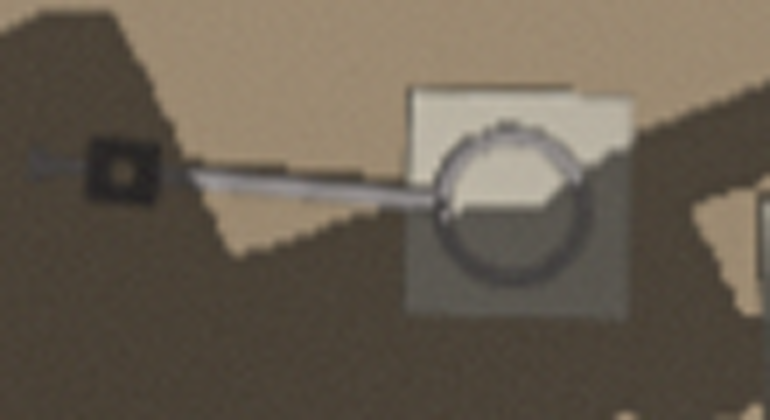

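View pics/c4.png

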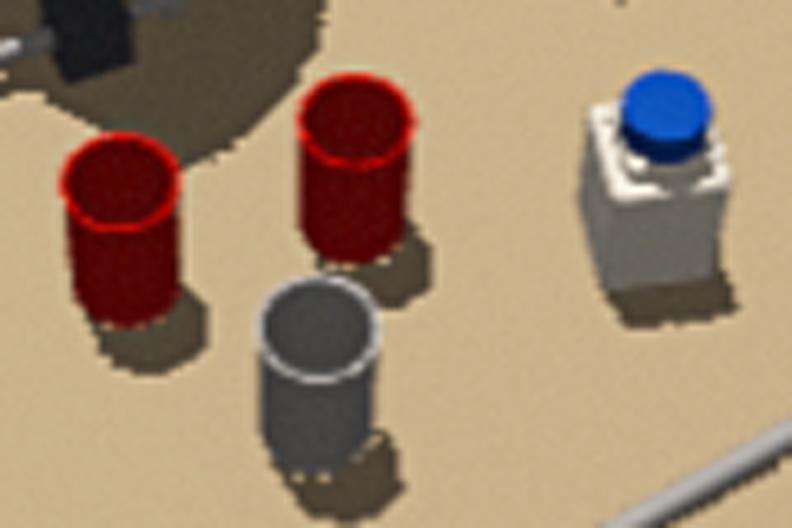

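```bash
cat > h.py <<'E'
import numpy as np, cv2
from rig import sense, grab_frame, camera_model, job
from scipy.spatial.transform import Rotation as Ro
def ray(cm,uv):
    K=np.array([[cm['fx'],0,cm['cx']],[0,cm['fy'],cm['cy']],[0,0,1]])
    p=cv2.undistortPoints(np.array([[uv]],float),K,np.array(cm['dist_coeffs']))[0,0]
    T=np.array(cm['pose']); return T[:3,3],T[:3,:3]@np.array([p[0],p[1],1])
def at(cm,uv,z):
    if isinstance(cm,str): cm=camera_model(cm)
    o,d=ray(cm,uv); return o+d*(z-o[2])/d[2]
def proj(cm,P):
    K=np.array([[cm['fx'],0,cm['cx']],[0,cm['fy'],cm['cy']],[0,0,1]])
    T=np.linalg.inv(np.array(cm['pose'])); r,_=cv2.Rodrigues(T[:3,:3])
    return cv2.projectPoints(np.array(P,float).reshape(-1,3),r,T[:3,3],K,np.array(cm['dist_coeffs']))[0].reshape(-1,2)
def togo(target,yaw=None,s=None):
    """cm shift in tool axes for TCP target (mm), and twist to get tool yaw"""
    s=s or sense(); R=Ro.from_euler('xyz',s['tcp_rot']).as_matrix()
    d=R.T@(np.array(target)-s['eef_pos'])/10
    tw=None
    if yaw is not None:
        dy=yaw-s['tcp_rot'][2]; dy=(dy+np.pi)%(2*np.pi)-np.pi
        tw=-dy
    return np.round(d,2),tw
E
python3 - <<'E'
from h import *
np.set_printoptions(precision=1,suppress=True)
P=lambda n,c,uv,z:print(n,at(c,uv,z))
P('beaker top','top',(304.15,165.65),75); P('beaker sc','scene',(287.9,269.4),75)
P('red1','top',(265+20.7-.5,145+43.5),70);P('red2','top',(265+51-.5,145+50.5),70)
P('recess','top',(222.76,231.85),9);P('recess sc','scene',(329.5,196),9)
P('socket','top',(167.6,239.1),20);P('socket sc','scene',(372.5,170),20)
P('bore','top',(302.15,234.3),36);P('ring','top',(357.9,238.85),18)
P('lbeaker','top',(201,167),92);P('sq','top',(253,170),90);P('reagent','top',(258,245),85)
E
```

```text
beaker top [ 689.  -163.8   75. ]
beaker sc [ 688.5 -164.8   75. ]
red1 [ 613.9 -100.7   70. ]
red2 [ 590.1 -200.2   70. ]
recess [475.4 112.5   9. ]
recess sc [472.1 113.8   9. ]
socket [451.2 300.2  20. ]
socket sc [449.7 301.9  20. ]
bore [ 464.1 -156.7   36. ]
ring [ 447.8 -347.3   18. ]
lbeaker [684.1 174.4  92. ]
sq [672.7   4.2  90. ]
reagent [428.6 -11.1  85. ]
```

```bash
python3 - <<'E'
from h import *
print(togo([689,-164,170],-np.pi/2))
E
```

```text
(array([-17.13, -54.42,   6.09]), np.float64(0.46084243681574355))
```

Emit:
arm_command(plan=[{"translation": [-17.1, -54.4, 6.1], "twist": 0.46, "gripper": 1}, {"translation": [-17.1, -54.4, 6.1], "twist": 0.46, "gripper": 1}, {"translation": [-17.1, -54.4, 6.1], "twist": 0.46, "gripper": 1}, {"translation": [-17.1, -54.4, 6.1], "twist": 0.46, "gripper": 1}, {"translation": [-17.1, -54.4, 6.1], "twist": 0.46, "gripper": 1}], squeeze=40)

```text
clock: 0.57
eef_pos: [424.4, -418.4, 209.2]
tcp_rot: [3.141, 0.001, -1.577]
contact_force: [-0.1, -1.3, 0.1]
opening: 1.002
```

```bash
python3 - <<'E'
from h import *
print(togo([689,-164,170],-np.pi/2), sense()['qpos'])
E
```

```text
(array([-25.61, -26.3 ,   3.93]), np.float64(-0.0063384989602086605)) [-7.81018966e-01  3.30701593e-01  1.71823494e+00  3.74783442e-04
  1.09384633e+00  7.95943278e-01]
```

Emit:
arm_command(plan=[{"translation": [-25.6, -26.3, 3.9], "twist": 0, "gripper": 1}, {"translation": [-25.6, -26.3, 3.9], "twist": 0, "gripper": 1}, {"translation": [-25.6, -26.3, 3.9], "twist": 0, "gripper": 1}, {"translation": [-25.6, -26.3, 3.9], "twist": 0, "gripper": 1}, {"translation": [-25.6, -26.3, 3.9], "twist": 0, "gripper": 1}])

```text
clock: 0.98
eef_pos: [573.9, -274.3, 187.2]
tcp_rot: [3.141, 0.001, -1.577]
contact_force: [0.5, -1.0, 0.5]
opening: 1.002
```

```bash
python3 - <<'E'
from h import *
print(togo([689,-164,170],-np.pi/2), sense()['qpos'])
E
```

```text
(array([-11.1 , -11.45,   1.72]), np.float64(-0.006279939834449522)) [-4.48688370e-01  4.13050246e-01  1.64828611e+00  7.77233494e-04
  1.08152015e+00  1.12802168e+00]
```

Emit:
arm_command(plan=[{"translation": [-11.1, -11.5, 1.7], "twist": 0, "gripper": 1}, {"translation": [-11.1, -11.5, 1.7], "twist": 0, "gripper": 1}, {"translation": [-11.1, -11.5, 1.7], "twist": 0, "gripper": 1}, {"translation": [-11.1, -11.5, 1.7], "twist": 0, "gripper": 1}, {"translation": [-11.1, -11.5, 1.7], "twist": 0, "gripper": 1}])

```text
clock: 1.4
eef_pos: [693.4, -158.6, 168.9]
tcp_rot: [-3.141, 0.003, -1.573]
contact_force: [-1.9, 0.6, -0.3]
opening: 0.999
```

```bash
python3 - <<'E'
from h import *
print(togo([689,-164,170],-np.pi/2), sense()['qvel'])
cm=camera_model('wrist'); cv2.imwrite('pics/w1.png',grab_frame('wrist'))
print(np.round(proj(cm,[[689,-164,75],[689,-164,0]]),1))
E
```

```text
(array([ 0.54,  0.44, -0.12]), np.float64(-0.002438914237951728)) [-0.06897299 -0.03596597  0.06219809 -0.04162999  0.01227759 -0.06953843]
[[287.3 220.3]
 [285.8 196.6]]
```

View pics/w1.png

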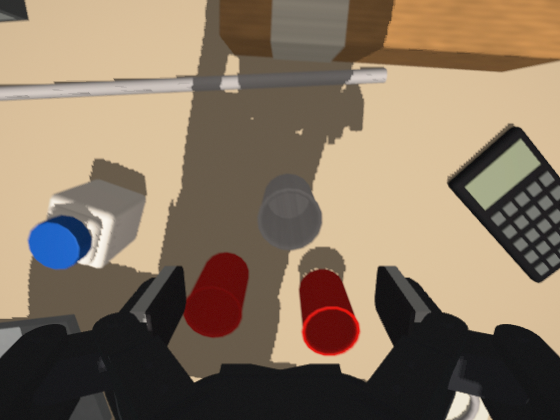

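```bash
python3 - <<'E'
from h import *
s=sense();cm=camera_model('wrist'); im=grab_frame('wrist')
print(s['eef_pos'],s['qvel'].round(3))
cv2.imwrite('pics/w2.png',cv2.resize(im[165:260,235:350],None,fx=6,fy=6,interpolation=cv2.INTER_CUBIC))
print(np.round(proj(cm,[[689,-164,75],[689,-164,0]]),1))
E
```

```text
[ 691.29236435 -160.81691658  168.91721272] [-0.052 -0.029  0.041 -0.023  0.01  -0.026]
[[284.2 217.4]
 [283.4 194.3]]
```

View pics/w2.png

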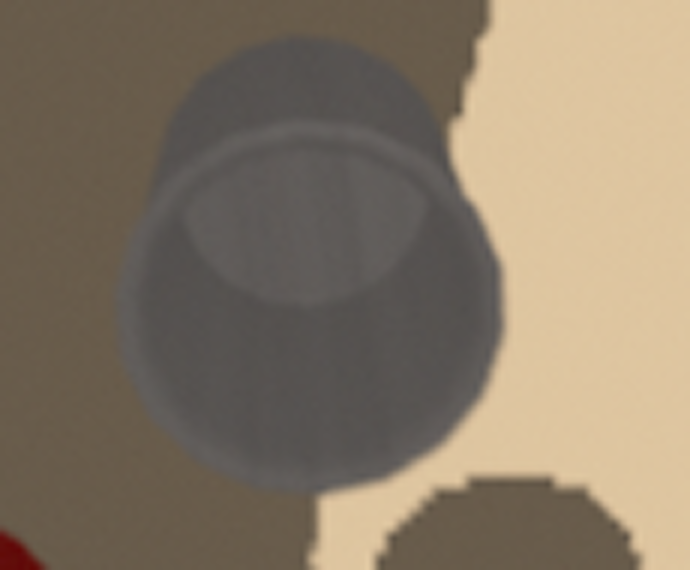

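```bash
python3 - <<'E'
from h import *
s=sense(); print(s['eef_pos'])
# reproduce: pose change since pic is small; use offset relative to predicted
cm=camera_model('wrist')
a=at(cm,(286.3,215.8),75)-at(cm,(284.2,217.4),75); print('beaker corr',a, [689+a[0],-164+a[1]])
print(togo([689,-165,26],-np.pi/2))
E
```

```text
[ 689.9631463  -162.46170513  169.1496242 ]
beaker corr [ 1.28195539 -1.61207831  0.        ] [np.float64(690.281955393595), np.float64(-165.6120783058521)]
(array([ 0.27,  0.06, 14.31]), np.float64(-0.0036621856562004673))
```

Emit:
arm_command(plan=[{"translation": [0.27, 0, 4.0], "twist": 0, "gripper": 1}, {"translation": [0.27, 0, 8.0], "twist": 0, "gripper": 1}, {"translation": [0.27, 0, 12.0], "twist": 0, "gripper": 1}, {"translation": [0.27, 0, 14.3], "twist": 0, "gripper": 1}, {"translation": [0.27, 0, 14.3], "twist": 0, "gripper": 1}])

```text
clock: 1.92
eef_pos: [684.5, -165.2, 20.3]
tcp_rot: [3.13, 0.003, -1.576]
contact_force: [-1.3, 0.2, 0.3]
opening: 1.0
```

```bash
python3 - <<'E'
from h import *
print(togo([689.8,-165,26],-np.pi/2),sense()['eef_pos'])
E
```

```text
(array([-0.02, -0.53, -0.58]), np.float64(-0.004982147642939694)) [ 684.47233117 -165.19316651   20.25174288]
```

Emit:
arm_command(plan=[{"translation": [0, -0.5, -0.6], "twist": 0, "gripper": 1}, {"translation": [0, -0.5, -0.6], "twist": 0, "gripper": 1}, {"translation": [0, -0.5, -0.6], "twist": 0, "gripper": 0.8}, {"translation": [0, -0.5, -0.6], "twist": 0, "gripper": 0.7}, {"translation": [0, -0.5, -0.6], "twist": 0, "gripper": 0.65}])

```text
clock: 2.33
eef_pos: [690.5, -165.6, 28.1]
tcp_rot: [3.132, 0.003, -1.576]
contact_force: [-0.3, -0.7, 0.3]
opening: 0.649
```

```bash
python3 - <<'E'
from h import *
print(togo([689.8,-165,26],-np.pi/2),sense()['eef_pos'],sense()['qpos'])
E
```

```text
(array([-0.06,  0.07,  0.21]), np.float64(-0.005007234911966307)) [ 690.53318045 -165.58859249   28.08444017] [-2.37730946e-01  7.01663335e-01  1.55152026e+00  7.00637045e-04
  8.98076435e-01  1.33762057e+00]
```

Emit:
arm_command(plan=[{"translation": [0, 0, 0.2], "twist": 0, "gripper": 0.6}, {"translation": [0, 0, 0.2], "twist": 0, "gripper": 0.55}, {"translation": [0, 0, 0.2], "twist": 0, "gripper": 0.5}, {"translation": [0, 0, 0.2], "twist": 0, "gripper": 0.4}, {"translation": [0, 0, 0.2], "twist": 0, "gripper": 0.4}])

```text
clock: 2.75
eef_pos: [691.2, -165.7, 27.4]
tcp_rot: [3.134, 0.002, -1.576]
contact_force: [-1.3, -0.7, 7.0]
opening: 0.559
```

```bash
python3 - <<'E'
from h import *
s=sense();print(s['eef_pos'],s['opening'],s['contact_force'])
cv2.imwrite('pics/w3.png',grab_frame('wrist'))
E
```

```text
[ 691.21615047 -165.69861554   27.3561896 ] 0.5590112471991192 [-1.31348742 -0.67859444  7.02852751]
```

View pics/w3.png

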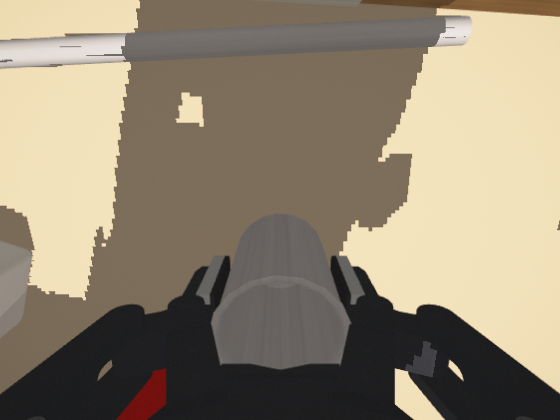

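Emit:
arm_command(plan=[{"translation": [0, 0, -2.0], "twist": 0, "gripper": 0.4}, {"translation": [0, 0, -5.0], "twist": 0, "gripper": 0.4}, {"translation": [0, 0, -8.5], "twist": 0, "gripper": 0.4}, {"translation": [0, 0, -12], "twist": 0, "gripper": 0.4}, {"translation": [0, 0, -14], "twist": 0, "gripper": 0.4}])

```text
clock: 3.22
eef_pos: [693.7, -166.3, 171.7]
tcp_rot: [3.138, 0.001, -1.575]
contact_force: [0.8, -1.5, -1.3]
opening: 0.559
```

```bash
python3 - <<'E'
from h import *
s=sense();print(s['eef_pos'],s['opening'],s['contact_force'])
print(togo([474,113,150],-np.pi/2))
E
```

```text
[ 693.73717833 -166.25391627  171.73584362] 0.5590244776521242 [ 0.76688474 -1.46732911 -1.34227571]
(array([-27.82,  22.09,   2.28]), np.float64(-0.004577451710989777))
```

Emit:
arm_command(plan=[{"translation": [-3, 2.4, 0], "twist": 0, "gripper": 0.4}, {"translation": [-6.2, 5, 0], "twist": 0, "gripper": 0.4}, {"translation": [-9.4, 7.4, 0], "twist": 0, "gripper": 0.4}, {"translation": [-12.6, 10, 0], "twist": 0, "gripper": 0.4}, {"translation": [-15.8, 12.5, 0], "twist": 0, "gripper": 0.4}])

```text
clock: 3.63
eef_pos: [567.8, -6.5, 172.5]
tcp_rot: [3.138, 0.001, -1.576]
contact_force: [-0.1, 1.0, -1.0]
opening: 0.556
```

```bash
python3 - <<'E'
from h import *
s=sense();print(s['eef_pos'],s['opening'],s['contact_force'])
print(togo([474,113,150],-np.pi/2))
E
```

```text
[567.77737473  -6.5370559  172.47306588] 0.5559919915946867 [-0.05062934  0.98645624 -0.98025164]
(array([-11.9 ,   9.43,   2.29]), np.float64(-0.004995421584049975))
```

Emit:
arm_command(plan=[{"translation": [-3, 2.4, 0.5], "twist": 0, "gripper": 0.4}, {"translation": [-6, 4.8, 1], "twist": 0, "gripper": 0.4}, {"translation": [-9, 7.2, 1.5], "twist": 0, "gripper": 0.4}, {"translation": [-11.2, 8.9, 2], "twist": 0, "gripper": 0.4}, {"translation": [-11.9, 9.4, 2.3], "twist": 0, "gripper": 0.4}])

```text
clock: 4.05
eef_pos: [471.1, 115.2, 149.6]
tcp_rot: [3.136, 0.002, -1.574]
contact_force: [0.4, 0.2, -1.6]
opening: 0.557
```

Emit:
arm_command(plan=[{"translation": [0, 0, 0], "twist": 0, "gripper": 0.4}, {"translation": [0, 0, 0], "twist": 0, "gripper": 0.4}, {"translation": [0, 0, 0], "twist": 0, "gripper": 0.4}, {"translation": [0, 0, 0], "twist": 0, "gripper": 0.4}, {"translation": [0, 0, 0], "twist": 0, "gripper": 0.4}])

```text
clock: 4.47
eef_pos: [472.1, 114.4, 149.8]
tcp_rot: [3.137, 0.002, -1.575]
contact_force: [-0.3, -0.8, -2.1]
opening: 0.557
```

```bash
python3 - <<'E'
from h import *
s=sense();print(s['eef_pos'],s['opening'],s['contact_force'],s['qvel'].round(3))
cm=camera_model('wrist')
cv2.imwrite('pics/w4.png',grab_frame('wrist'))
cv2.imwrite('pics/s4.png',grab_frame('scene'))
cv2.imwrite('pics/t4.png',grab_frame('top'))
print(proj(cm,[[474,113,9],[449.7+.5,301,20]]))
print(sense()['eef_pos'],togo([474,113,150],-np.pi/2))
E
```

```text
[472.05278018 114.39448229 149.7623431 ] 0.5568863542899073 [-0.26696435 -0.7866187  -2.09234084] [ 0.001  0.001  0.006 -0.001 -0.     0.002]
[[281.64232297 196.61083565]
 [ 71.75995082 226.50140003]]
[471.57571594 114.62558486 149.60011706] (array([ 0.16, -0.24, -0.04]), np.float64(-0.0039853852927902444))
```

View pics/w4.png

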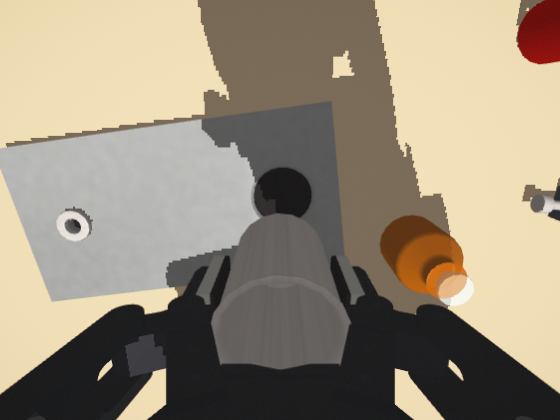

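View pics/s4.png

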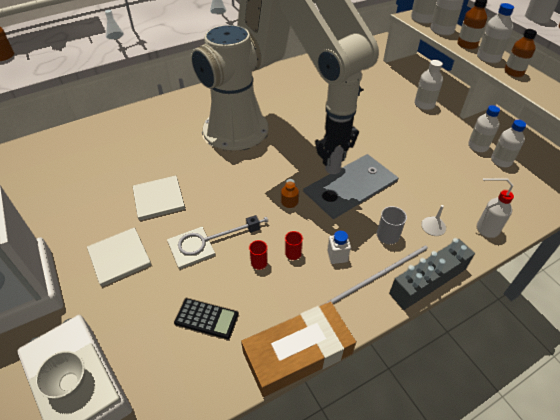

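```bash
python3 - <<'E'
from h import *
im=cv2.imread('pics/w4.png')
cv2.imwrite('pics/w4a.png',cv2.resize(im[155:295,200:365],None,fx=4.5,fy=4.5,interpolation=cv2.INTER_CUBIC))
cv2.imwrite('pics/w4b.png',cv2.resize(im[195:255,35:115],None,fx=8,fy=8,interpolation=cv2.INTER_CUBIC))
E
```

```text
(no output)
```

View pics/w4a.png

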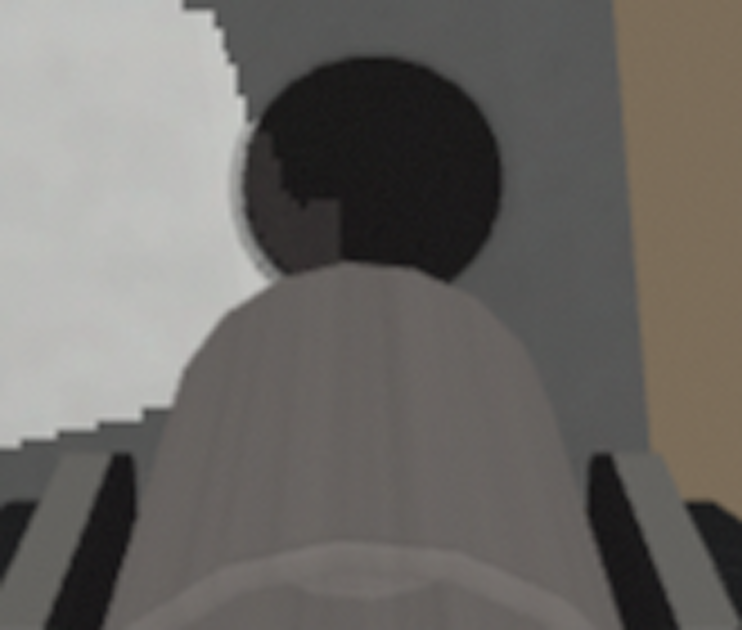

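View pics/w4b.png

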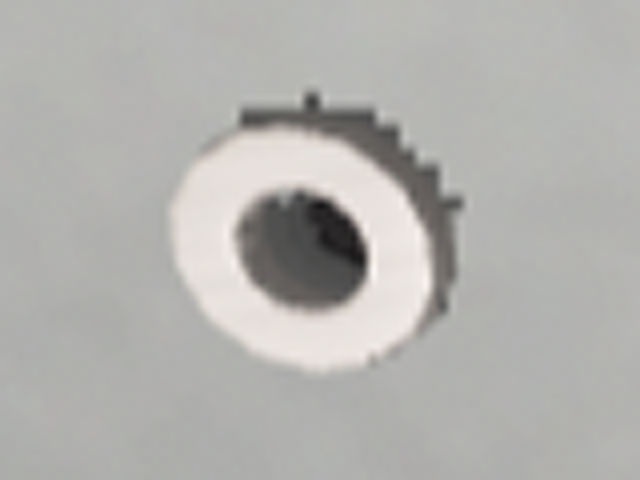

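```bash
python3 - <<'E'
from h import *
from scipy.optimize import least_squares
np.set_printoptions(precision=2,suppress=True)
cm=camera_model('wrist'); print(sense()['eef_pos'])  # arm essentially still; pose drift ~0.5mm
# correct pose to that at picture time
cm['pose']=np.array(cm['pose']); cm['pose'][:3,3]+=np.array([472.05,114.39,149.76])-sense()['eef_pos']
th=np.linspace(0,2*np.pi,721)
def ext(x,y,z,r):
    p=proj(cm,np.c_[x+r*np.cos(th),y+r*np.sin(th),0*th+z]); return p[:,0].min(),p[:,0].max(),p[:,1].min()
for z in (8,14):
  f=lambda q:np.array(ext(q[0],q[1],z,q[2]))-[253.6,310.9,166.8]
  print('recess z',z,least_squares(f,[474,113,26.5]).x)
print('socket',at(cm,(72.2,225.5),20))
f=lambda q:[ext(q[0],114.4,122.4,24)[2]-212.8]
print('beaker bottom x',least_squares(f,[472]).x)
print('predicted bottom arc top u',proj(cm,[[472+24,114.4,122.4]]))
print('grip-base',np.array([472.05,114.39]))
E
```

```text
[471.58 114.63 149.6 ]
recess z 8 [474.82 112.46  25.9 ]
recess z 14 [476.33 112.49  25.35]
socket [450.98 300.43  20.  ]
beaker bottom x [469.65]
predicted bottom arc top u [[279.65 208.7 ]]
grip-base [472.05 114.39]
```

```bash
python3 - <<'E'
from h import *
print(togo([477.3,113,52],-np.pi/2))
E
```

```text
(array([ 0.18, -0.62,  9.76]), np.float64(-0.0039853852927902444))
```

Emit:
arm_command(plan=[{"translation": [0.1, -0.3, 2], "twist": 0, "gripper": 0.4}, {"translation": [0.2, -0.6, 4.5], "twist": 0, "gripper": 0.4}, {"translation": [0.2, -0.6, 7], "twist": 0, "gripper": 0.4}, {"translation": [0.2, -0.6, 9], "twist": 0, "gripper": 0.4}, {"translation": [0.2, -0.6, 9.8], "twist": 0, "gripper": 0.4}])

```text
clock: 5.03
eef_pos: [475.7, 112.1, 49.2]
tcp_rot: [3.133, 0.001, -1.575]
contact_force: [-0.9, -0.1, -1.0]
opening: 0.558
```

Emit:
arm_command(plan=[{"translation": [0, 0, 0], "twist": 0, "gripper": 0.4}, {"translation": [0, 0, 0], "twist": 0, "gripper": 0.4}, {"translation": [0, 0, 0], "twist": 0, "gripper": 0.4}, {"translation": [0, 0, 0], "twist": 0, "gripper": 0.4}, {"translation": [0, 0, 0], "twist": 0, "gripper": 0.4}])

```text
clock: 5.45
eef_pos: [476.5, 112.3, 50.3]
tcp_rot: [3.135, 0.001, -1.575]
contact_force: [-0.2, -0.5, -0.8]
opening: 0.554
```

```bash
python3 - <<'E'
from h import *
s=sense();print(s['eef_pos'],s['tcp_rot'],s['contact_force'],s['qvel'].round(3))
cm=camera_model('wrist')
im=grab_frame('wrist')
cv2.imwrite('pics/w5.png',im)
cv2.imwrite('pics/w5a.png',cv2.resize(im[155:295,200:365],None,fx=4.5,fy=4.5,interpolation=cv2.INTER_CUBIC))
im=grab_frame('scene')
cv2.imwrite('pics/s5.png',cv2.resize(im[130:220,290:410],None,fx=6,fy=6,interpolation=cv2.INTER_CUBIC))
print(togo([477.3,113,34],-np.pi/2))
E
```

```text
[476.52152005 112.33622393  50.25679167] [ 3.13518332e+00  1.28365723e-03 -1.57526788e+00] [-0.18046669 -0.51701277 -0.82354239] [ 0.001  0.004  0.006  0.002 -0.004  0.002]
(array([-0.07, -0.11,  1.6 ]), np.float64(-0.004475404499097557))
```

View pics/w5a.png

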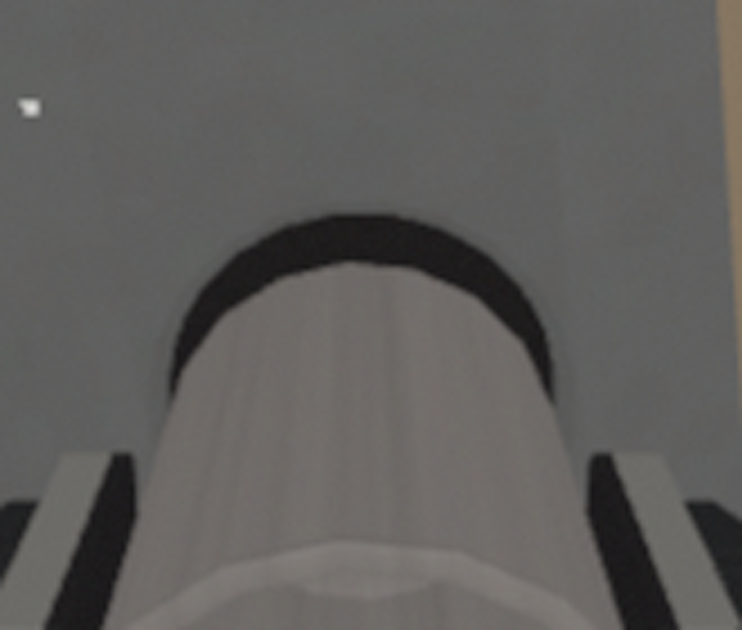

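View pics/s5.png

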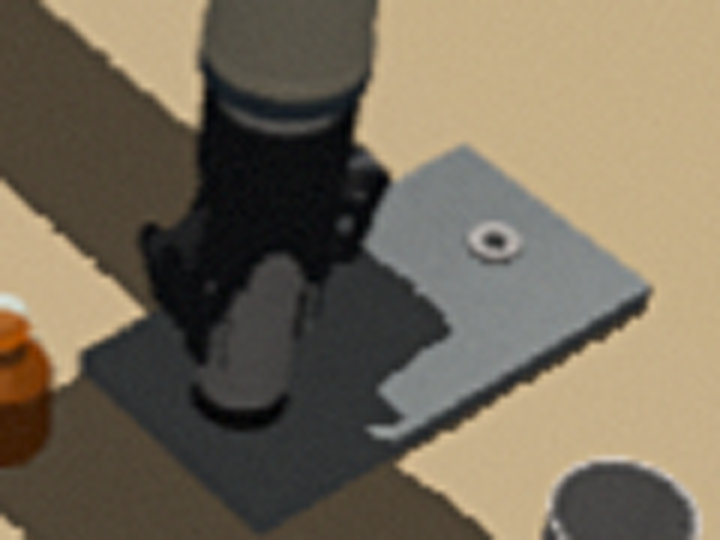

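```bash
python3 - <<'E'
from h import *
from scipy.optimize import least_squares
np.set_printoptions(precision=2,suppress=True)
cm=camera_model('wrist'); s=sense()
cm['pose']=np.array(cm['pose']); cm['pose'][:3,3]+=np.array([476.52,112.34,50.26])-s['eef_pos']
print(s['eef_pos'])
th=np.linspace(0,2*np.pi,721)
def ext(x,y,z,r):
    p=proj(cm,np.c_[x+r*np.cos(th),y+r*np.sin(th),0*th+z]); return p[:,0].min(),p[:,0].max(),p[:,1].min()
c=lambda u:200+(u+.5)/4.5-.5
top=lambda v:155+(v+.5)/4.5-.5
for z in (8,14):
  f=lambda q:np.array(ext(q[0],q[1],z,q[2]))-[c(170),c(552),top(212)]
  print('recess z',z,least_squares(f,[474,113,26.5]).x)
f=lambda q:[ext(q[0],112.3,22.9,24)[2]-top(262)]
print('beaker bottom x',least_squares(f,[474]).x)
E
```

```text
[476.27 112.28  49.99]
recess z 8 [474.24 112.39  26.06]
recess z 14 [476.74 112.37  25.21]
beaker bottom x [474.06]
```

Emit:
arm_command(plan=[{"translation": [-0.04, -0.05, 0.3], "twist": 0, "gripper": 0.4}, {"translation": [-0.04, -0.05, 0.6], "twist": 0, "gripper": 0.4}, {"translation": [-0.04, -0.05, 0.9], "twist": 0, "gripper": 0.4}, {"translation": [-0.04, -0.05, 1.1], "twist": 0, "gripper": 0.4}, {"translation": [-0.04, -0.05, 1.2], "twist": 0, "gripper": 0.4}])

```text
clock: 5.97
eef_pos: [476.4, 112.6, 37.5]
tcp_rot: [3.134, 0.001, -1.575]
contact_force: [0.1, 0.2, -0.9]
opening: 0.559
```

```bash
python3 - <<'E'
from h import *
s=sense();print(s['eef_pos'],s['tcp_rot'],s['contact_force'],s['qvel'].round(3))
E
```

```text
[476.35320674 112.62102908  37.45555535] [ 3.13394237e+00  9.72005535e-04 -1.57525781e+00] [ 0.07065853  0.24195132 -0.85855998] [-0.002  0.019  0.002 -0.001 -0.02  -0.001]
```

Emit:
arm_command(plan=[{"translation": [0, 0, 0.1], "twist": 0, "gripper": 0.4}, {"translation": [0, 0, 0.2], "twist": 0, "gripper": 0.4}, {"translation": [0, 0, 0.25], "twist": 0, "gripper": 0.4}, {"translation": [0, 0, 0.25], "twist": 0, "gripper": 0.4}, {"translation": [0, 0, 0.25], "twist": 0, "gripper": 0.4}])

```text
clock: 6.38
eef_pos: [476.2, 112.6, 35.3]
tcp_rot: [3.134, 0.001, -1.575]
contact_force: [-1.8, 0.2, 5.1]
opening: 0.561
```

Emit:
arm_command(plan=[{"translation": [0, 0, 0], "twist": 0, "gripper": 0.58}, {"translation": [0, 0, 0], "twist": 0, "gripper": 0.62}, {"translation": [0, 0, 0], "twist": 0, "gripper": 0.7}, {"translation": [0, 0, 0], "twist": 0, "gripper": 0.8}, {"translation": [0, 0, 0], "twist": 0, "gripper": 1}])

```text
clock: 6.8
eef_pos: [476.3, 112.6, 35.2]
tcp_rot: [3.134, 0.001, -1.575]
contact_force: [0.2, -0.5, -0.5]
opening: 0.918
```

Emit:
arm_command(plan=[{"translation": [0, 0, 0], "twist": 0, "gripper": 1}, {"translation": [0, 0, -2], "twist": 0, "gripper": 1}, {"translation": [0, 0, -5], "twist": 0, "gripper": 1}, {"translation": [0, 0, -9], "twist": 0, "gripper": 1}, {"translation": [0, 0, -13], "twist": 0, "gripper": 1}])

```text
clock: 7.22
eef_pos: [476.3, 112.3, 166.1]
tcp_rot: [3.131, 0.0, -1.575]
contact_force: [1.1, 0.7, 0.8]
opening: 0.997
```

```bash
python3 - <<'E'
from h import *
s=sense();print(s['eef_pos'],s['tcp_rot'],s['opening'],s['qpos'])
cm=camera_model('wrist')
im=grab_frame('wrist')
cv2.imwrite('pics/w6.png',im)
im=grab_frame('scene')
cv2.imwrite('pics/s6.png',cv2.resize(im[130:220,290:410],None,fx=6,fy=6,interpolation=cv2.INTER_CUBIC))
print(togo([459,-218,170],-0.084))
E
```

```text
[476.27557773 112.26581608 166.05889018] [ 3.13141237e+00  4.08703733e-04 -1.57524418e+00] 0.996657848953755 [0.22651432 0.22725052 1.97428294 0.00335431 0.94987829 1.79979156]
(array([33.14,  2.06, -0.  ]), np.float64(-1.4912020410939455))
```

View pics/w6.png

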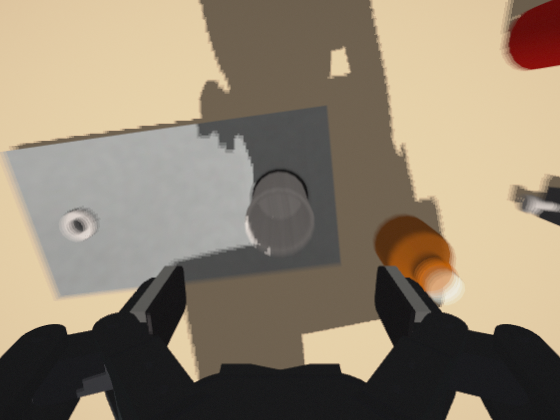

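View pics/s6.png

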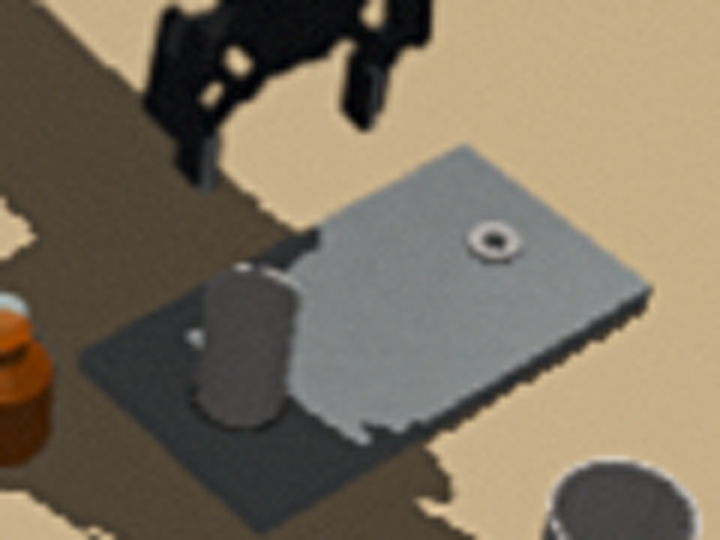

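Emit:
arm_command(plan=[{"translation": [4, 0.2, 0], "twist": -0.12, "gripper": 1}, {"translation": [8, 0.4, 0], "twist": -0.24, "gripper": 1}, {"translation": [12, 0.6, 0], "twist": -0.36, "gripper": 1}, {"translation": [16, 0.8, 0], "twist": -0.48, "gripper": 1}, {"translation": [20, 1.0, 0], "twist": -0.6, "gripper": 1}])

```text
clock: 7.73
eef_pos: [470.9, -68.7, 170.1]
tcp_rot: [-3.139, 0.002, -1.027]
contact_force: [1.0, 0.2, 0.1]
opening: 0.999
```

```bash
python3 - <<'E'
from h import *
print(sense()['eef_pos'],togo([459,-218,170],-0.084))
E
```

```text
[470.86376757 -68.7124575  170.14922657] (array([12.17,  8.73, -0.04]), np.float64(-0.9434812891270976))
```

Emit:
arm_command(plan=[{"translation": [3, 2.1, 0], "twist": -0.12, "gripper": 1}, {"translation": [6, 4.3, 0], "twist": -0.24, "gripper": 1}, {"translation": [9, 6.5, 0], "twist": -0.36, "gripper": 1}, {"translation": [12, 8.5, 0], "twist": -0.48, "gripper": 1}, {"translation": [12.2, 8.7, 0], "twist": -0.6, "gripper": 1}])

```text
clock: 8.15
eef_pos: [459.3, -222.7, 169.4]
tcp_rot: [-3.139, -0.001, -0.46]
contact_force: [-0.4, 0.6, 0.8]
opening: 1.001
```

```bash
python3 - <<'E'
from h import *
print(sense()['eef_pos'],togo([459,-218,170],-0.084))
E
```

```text
[ 459.27201562 -222.69309583  169.44903265] (array([-0.23, -0.41, -0.05]), np.float64(-0.37633561187371356))
```

Emit:
arm_command(plan=[{"translation": [0, -0.4, 0], "twist": -0.12, "gripper": 1}, {"translation": [-0.2, -0.4, 0], "twist": -0.24, "gripper": 1}, {"translation": [-0.2, -0.4, 0], "twist": -0.36, "gripper": 1}, {"translation": [-0.2, -0.4, 0], "twist": -0.376, "gripper": 1}, {"translation": [-0.2, -0.4, 0], "twist": -0.376, "gripper": 1}])

```text
clock: 8.57
eef_pos: [459.0, -218.2, 169.0]
tcp_rot: [-3.14, -0.002, -0.087]
contact_force: [-0.5, -0.5, 0.1]
opening: 0.999
```

Emit:
arm_command(plan=[{"translation": [0, 0, 0], "twist": 0, "gripper": 1}, {"translation": [0, 0, 0], "twist": 0, "gripper": 1}, {"translation": [0, 0, 0], "twist": 0, "gripper": 1}, {"translation": [0, 0, 0], "twist": 0, "gripper": 1}, {"translation": [0, 0, 0], "twist": 0, "gripper": 1}])

```text
clock: 8.98
eef_pos: [459.1, -218.1, 169.0]
tcp_rot: [-3.14, -0.002, -0.087]
contact_force: [-0.7, 0.2, -0.1]
opening: 1.0
```

```bash
python3 - <<'E'
from h import *
s=sense();print(s['eef_pos'],s['tcp_rot'],s['qvel'].round(3),s['qpos'])
cm=camera_model('wrist')
np.save('w7pose.npy',np.array(cm['pose']))
im=grab_frame('wrist')
cv2.imwrite('pics/w7.png',im)
cv2.imwrite('pics/t7.png',grab_frame('top'))
E
```

```text
[ 459.05638292 -218.08446524  169.04810575] [-3.13976252e+00 -1.57271539e-03 -8.72343772e-02] [ 0.    -0.001 -0.     0.     0.    -0.004] [-0.44798685  0.24579569  1.94082868  0.00277937  0.95414462 -0.36236031]
```

View pics/w7.png

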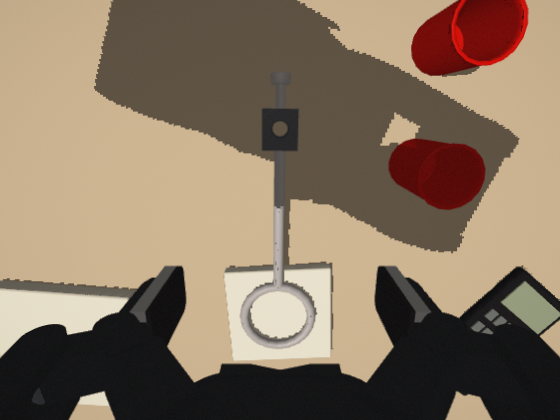

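```bash
python3 - <<'E'
import cv2
im=cv2.imread('pics/w7.png')
cv2.imwrite('pics/w7a.png',cv2.resize(im[65:165,220:340],None,fx=6,fy=6,interpolation=cv2.INTER_CUBIC))
cv2.imwrite('pics/w7b.png',cv2.resize(im[260:365,215:345],None,fx=5.5,fy=5.5,interpolation=cv2.INTER_CUBIC))
im=cv2.imread('pics/t7.png')
cv2.imwrite('pics/t7a.png',cv2.resize(im[205:265,150:260],None,fx=7,fy=7,interpolation=cv2.INTER_CUBIC))
E
```

```text
(no output)
```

View pics/w7a.png

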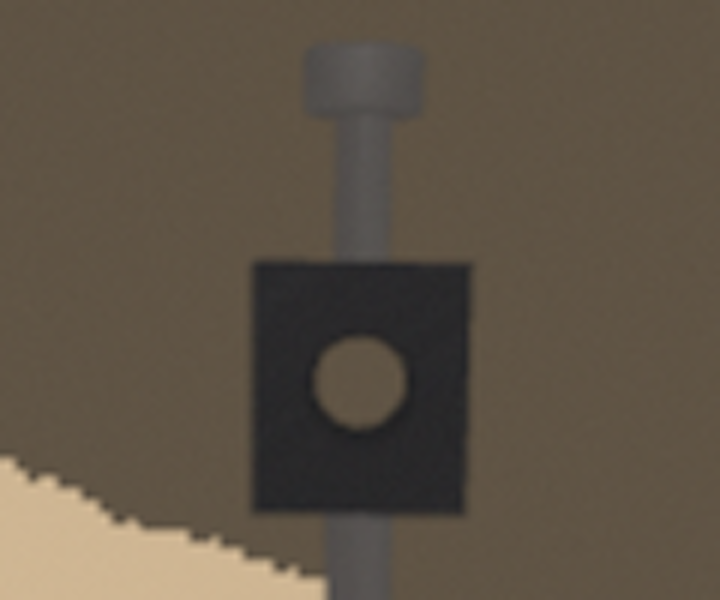

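View pics/w7b.png

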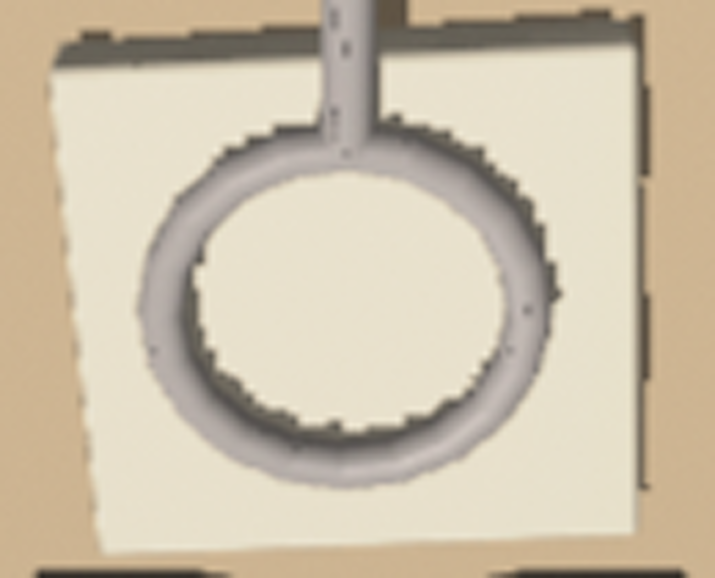

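View pics/t7a.png

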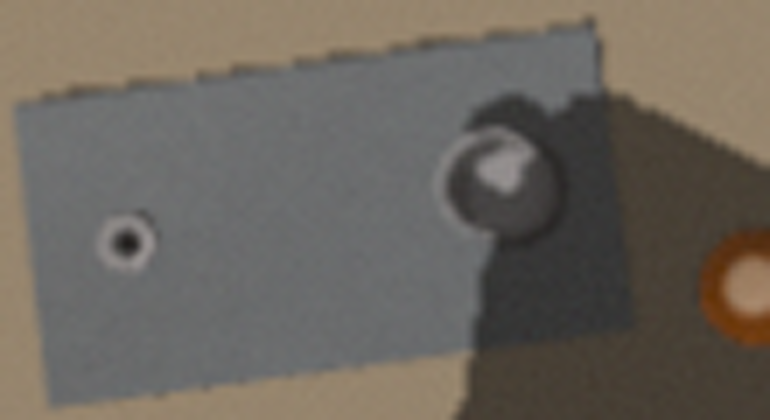

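```bash
python3 - <<'E'
from h import *
np.set_printoptions(precision=2,suppress=True)
cm=camera_model('wrist'); cm['pose']=np.load('w7pose.npy')
b=at(cm,(279.67,128.3),36); r=at(cm,(277.3,315.3),18)
print('bore',b,'ring',r,np.hypot(*(r-b)[:2]))
u=(r-b)[:2];u/=np.hypot(*u); print('ang',np.arctan2(u[1],u[0]),'bal',b[:2]+61*u, r[:2]-129*u)
print('top: beaker mouth',at('top',(221.3,230.7),83),'socket',at('top',(150+127.5/7-.5,205+242.5/7-.5),20))
E
```

```text
bore [ 465.25 -156.42   36.  ] ring [ 445.93 -346.03   18.  ] 190.59496565942206
ang -1.6723251623221205 bal [ 459.07 -217.11] [ 459.01 -217.7 ]
top: beaker mouth [475.67 107.92  83.  ] socket [451.1  299.77  20.  ]
```

```bash
python3 - <<'E'
from h import *
print(sense()['eef_pos'],togo([459,-217.4,30],-0.101),togo([459,-217.4,4],-0.101))
E
```

```text
[ 459.02787519 -218.12214062  169.04340452] (array([-0.03, -0.05, 13.9 ]), np.float64(0.014029206702892427)) (array([-0.03, -0.04, 16.5 ]), np.float64(0.014029206702892427))
```

Emit:
arm_command(plan=[{"translation": [0, -0.05, 3], "twist": 0.014, "gripper": 1}, {"translation": [0, -0.05, 6.5], "twist": 0.014, "gripper": 1}, {"translation": [0, -0.05, 10], "twist": 0.014, "gripper": 1}, {"translation": [0, -0.05, 12.5], "twist": 0.014, "gripper": 1}, {"translation": [0, -0.05, 13.5], "twist": 0.014, "gripper": 1}])

```text
clock: 9.5
eef_pos: [457.4, -216.5, 31.0]
tcp_rot: [-3.138, 0.003, -0.101]
contact_force: [-0.6, 0.2, -0.1]
opening: 1.0
```

Emit:
arm_command(plan=[{"translation": [0, 0, 0], "twist": 0, "gripper": 0.9}, {"translation": [0, 0, 0], "twist": 0, "gripper": 0.7}, {"translation": [0, 0, 0], "twist": 0, "gripper": 0.55}, {"translation": [0, 0, 0], "twist": 0, "gripper": 0.5}, {"translation": [0, 0, 0], "twist": 0, "gripper": 0.5}])

```text
clock: 9.92
eef_pos: [458.4, -216.9, 32.4]
tcp_rot: [-3.139, 0.0, -0.101]
contact_force: [0.0, 0.1, -0.1]
opening: 0.503
```

```bash
python3 - <<'E'
from h import *
s=sense();print(s['eef_pos'],s['tcp_rot'],s['opening'],togo([459,-217.4,4],-0.101))
cv2.imwrite('pics/w8.png',grab_frame('wrist'))
E
```

```text
[ 458.41403174 -216.92280447   32.40683077] [-3.13909912e+00  2.50561803e-04 -1.01201418e-01] 0.5030236977506914 (array([0.06, 0.05, 2.84]), np.float64(-0.00020141753072255852))
```

View pics/w8.png

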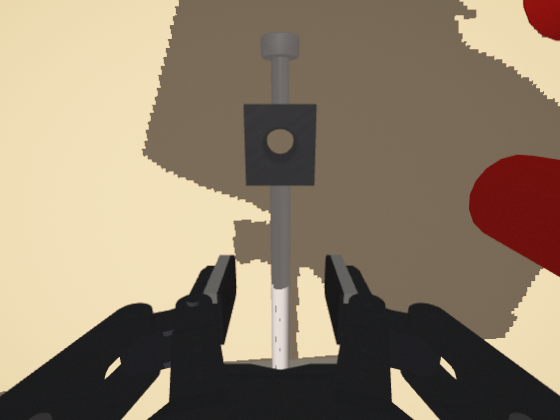

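Rod runs vertically in the image at column 281, centred between the fingers (220 and 340), and parallel to the pads. Lowering the rest.

Emit:
arm_command(plan=[{"translation": [0.03, 0.05, 0.8], "twist": 0, "gripper": 0.5}, {"translation": [0.06, 0.05, 1.6], "twist": 0, "gripper": 0.5}, {"translation": [0.06, 0.05, 2.3], "twist": 0, "gripper": 0.5}, {"translation": [0.06, 0.05, 2.6], "twist": 0, "gripper": 0.4}, {"translation": [0.06, 0.05, 2.7], "twist": 0, "gripper": 0.35}])

```text
clock: 10.38
eef_pos: [458.0, -217.0, 4.1]
tcp_rot: [-3.138, 0.002, -0.101]
contact_force: [0.3, 0.8, -0.5]
opening: 0.35
```

Emit:
arm_command(plan=[{"translation": [0, 0, 0], "twist": 0, "gripper": 0.3}, {"translation": [0, 0, 0], "twist": 0, "gripper": 0.22}, {"translation": [0, 0, 0], "twist": 0, "gripper": 0.18}, {"translation": [0, 0, 0], "twist": 0, "gripper": 0.16}, {"translation": [0, 0, 0], "twist": 0, "gripper": 0.16}])

```text
clock: 10.8
eef_pos: [458.2, -217.1, 4.3]
tcp_rot: [-3.138, 0.002, -0.101]
contact_force: [0.8, -0.6, -0.9]
opening: 0.164
```

```bash
python3 - <<'E'
from h import *
s=sense();print(s['eef_pos'],s['tcp_rot'],s['opening'],s['contact_force'],togo([459,-217.4,4],-0.101))
cv2.imwrite('pics/w9.png',grab_frame('wrist'))
E
```

```text
[ 458.19892849 -217.08362986    4.28971702] [-3.13847424e+00  1.99860061e-03 -1.01236498e-01] 0.16384970000223617 [ 0.78234786 -0.5847514  -0.85443049] (array([0.08, 0.02, 0.03]), np.float64(-0.00023649844313400337))
```

View pics/w9.png

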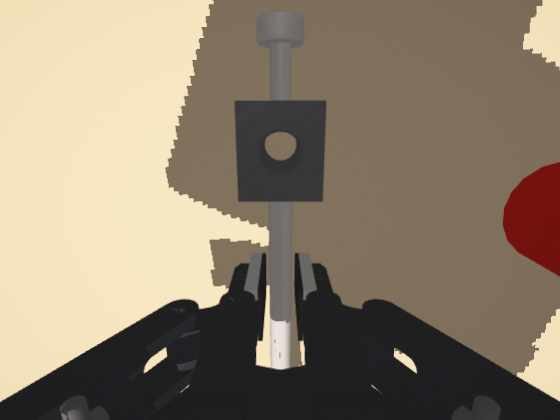

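Emit:
arm_command(plan=[{"translation": [0.04, 0, 0], "twist": 0, "gripper": 0.13}, {"translation": [0.04, 0, 0], "twist": 0, "gripper": 0.1}, {"translation": [0.04, 0, 0], "twist": 0, "gripper": 0.05}, {"translation": [0.04, 0, 0], "twist": 0, "gripper": 0}, {"translation": [0.04, 0, 0], "twist": 0, "gripper": 0}], squeeze=100)

```text
clock: 11.27
eef_pos: [458.7, -217.2, 4.7]
tcp_rot: [-3.139, 0.002, -0.101]
contact_force: [-1.1, 0.5, 5.4]
opening: 0.076
```

```bash
python3 - <<'E'
from h import *
s=sense();print(s['eef_pos'],s['tcp_rot'],s['opening'],s['contact_force'])
E
```

```text
[ 458.67892266 -217.15843382    4.65284864] [-3.13854229e+00  1.80413943e-03 -1.01207706e-01] 0.07648281878248205 [-1.1200774   0.49988076  5.41255164]
```

Emit:
arm_command(plan=[{"translation": [0, 0, 0], "twist": 0, "gripper": 0}, {"translation": [0, 0, 0], "twist": 0, "gripper": 0}, {"translation": [0, 0, 0], "twist": 0, "gripper": 0}, {"translation": [0, 0, -0.2], "twist": 0, "gripper": 0}, {"translation": [0, 0, -0.4], "twist": 0, "gripper": 0}])

```text
clock: 11.68
eef_pos: [458.1, -216.9, 8.3]
tcp_rot: [-3.138, 0.003, -0.101]
contact_force: [-0.1, 1.2, -5.8]
opening: 0.076
```

```bash
python3 - <<'E'
from h import *
s=sense();print(s['eef_pos'],s['tcp_rot'],s['opening'],s['contact_force'],s['wrist_torque'])
cv2.imwrite('pics/w10.png',grab_frame('wrist'))
E
```

```text
[ 458.13227515 -216.88819446    8.31575214] [-3.13811329e+00  2.95284346e-03 -1.01243942e-01] 0.07564825191639007 [-0.05439556  1.16824111 -5.7704642 ] [-0.00062316  0.06035578  0.01097001]
```

View pics/w10.png

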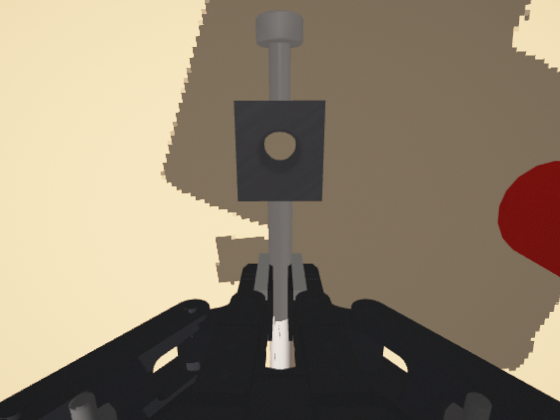

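Emit:
arm_command(plan=[{"translation": [0, 0, -1], "twist": 0, "gripper": 0}, {"translation": [0, 0, -2.5], "twist": 0, "gripper": 0}, {"translation": [0, 0, -4.5], "twist": 0, "gripper": 0}, {"translation": [0, 0, -6.5], "twist": 0, "gripper": 0}, {"translation": [0, 0, -8.5], "twist": 0, "gripper": 0}])

```text
clock: 12.15
eef_pos: [458.1, -217.1, 95.0]
tcp_rot: [-3.138, 0.003, -0.101]
contact_force: [0.5, 0.0, -4.9]
opening: 0.076
```

Emit:
arm_command(plan=[{"translation": [0, 0, -2], "twist": 0, "gripper": 0}, {"translation": [0, 0, -3.5], "twist": 0, "gripper": 0}, {"translation": [0, 0, -5], "twist": 0, "gripper": 0}, {"translation": [0, 0, -6], "twist": 0, "gripper": 0}, {"translation": [0, 0, -6.3], "twist": 0, "gripper": 0}])

```text
clock: 12.57
eef_pos: [458.9, -217.6, 159.9]
tcp_rot: [-3.139, 0.001, -0.101]
contact_force: [-0.5, 0.7, -5.1]
opening: 0.074
```

```bash
python3 - <<'E'
from h import *
s=sense();print(s['eef_pos'],s['tcp_rot'],s['opening'],s['contact_force'],s['wrist_torque'],s['qpos'])
cv2.imwrite('pics/w11.png',grab_frame('wrist'))
im=grab_frame('scene');cv2.imwrite('pics/s11.png',im)
# target: along base
R=np.array([474.9,112.5]);S=np.array([451.0,300.3]);u=(R-S)/np.hypot(*(R-S));print(np.hypot(*(R-S)),np.arctan2(u[1],u[0]))
mid=(R+S)/2; bal=mid+u*(61-95); print('bal',bal,'jaw yaw',np.arctan2(u[1],u[0])+np.pi/2)
E
```

```text
[ 458.94414416 -217.63703458  159.90357032] [-3.13897419e+00  5.66544263e-04 -1.01205213e-01] 0.07425564918007886 [-0.53847232  0.66113671 -5.1362455 ] [-0.02842246 -0.0464309  -0.03471783] [-0.44729099  0.25885426  1.94767581  0.00281946  0.93648566 -0.34775753]
189.31468511449395 -1.4442137266816402
bal [458.65767582 240.12796989] jaw yaw 0.1265826001132564
```

View pics/s11.png

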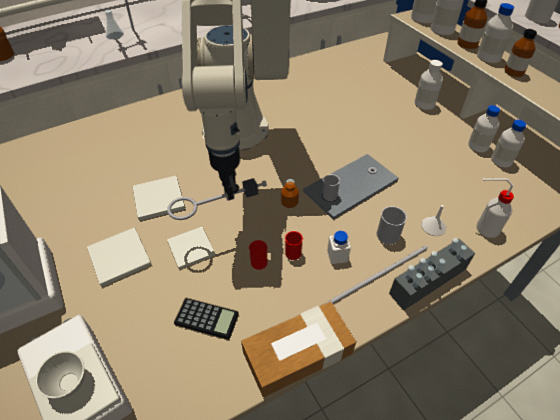

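View pics/w11.png

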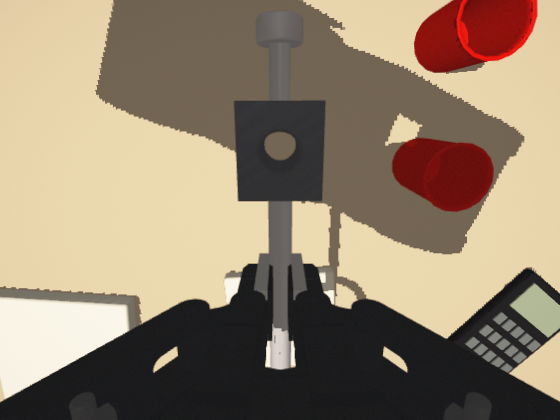

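```bash
python3 - <<'E'
from h import *
print(togo([458.7,240.1,160],0.1266))
E
```

```text
(array([-4.590e+00, -4.552e+01, -1.000e-02]), np.float64(-0.22784646201194958))
```

Emit:
arm_command(plan=[{"translation": [-0.15, -1.5, 0], "twist": -0.01, "gripper": 0}, {"translation": [-0.4, -4.0, 0], "twist": -0.02, "gripper": 0}, {"translation": [-0.7, -7.0, 0], "twist": -0.04, "gripper": 0}, {"translation": [-1.0, -10.5, 0], "twist": -0.06, "gripper": 0}, {"translation": [-1.4, -14, 0], "twist": -0.08, "gripper": 0}])

```text
clock: 13.08
eef_pos: [457.7, -75.5, 157.8]
tcp_rot: [-3.138, 0.004, -0.022]
contact_force: [0.7, -0.6, -5.8]
opening: 0.075
```

```bash
python3 - <<'E'
from h import *
print(togo([458.7,240.1,160],0.1266))
E
```

```text
(array([ -0.58, -31.56,  -0.1 ]), np.float64(-0.14815765232025369))
```

Emit:
arm_command(plan=[{"translation": [-0.1, -3.5, 0], "twist": -0.02, "gripper": 0}, {"translation": [-0.2, -7.0, 0], "twist": -0.04, "gripper": 0}, {"translation": [-0.3, -10.5, 0], "twist": -0.06, "gripper": 0}, {"translation": [-0.3, -14, 0], "twist": -0.08, "gripper": 0}, {"translation": [-0.4, -17.5, 0], "twist": -0.1, "gripper": 0}])

```text
clock: 13.5
eef_pos: [456.5, 101.1, 157.4]
tcp_rot: [-3.138, 0.005, 0.079]
contact_force: [0.5, -0.7, -5.4]
opening: 0.079
```

```bash
python3 - <<'E'
from h import *
print(togo([458.7,240.1,160],0.1266))
E
```

```text
(array([  1.32, -13.84,  -0.21]), np.float64(-0.047191935821378816))
```

Emit:
arm_command(plan=[{"translation": [0.3, -3.5, 0], "twist": -0.02, "gripper": 0}, {"translation": [0.7, -7.0, 0], "twist": -0.03, "gripper": 0}, {"translation": [1.0, -10.5, 0], "twist": -0.04, "gripper": 0}, {"translation": [1.2, -12.8, 0], "twist": -0.047, "gripper": 0}, {"translation": [1.3, -13.8, 0], "twist": -0.047, "gripper": 0}])

```text
clock: 13.92
eef_pos: [457.9, 242.5, 156.8]
tcp_rot: [-3.137, 0.006, 0.129]
contact_force: [0.9, -0.8, -5.2]
opening: 0.078
```

Emit:
arm_command(plan=[{"translation": [0, 0, 0], "twist": 0, "gripper": 0}, {"translation": [0, 0, 0], "twist": 0, "gripper": 0}, {"translation": [0, 0, 0], "twist": 0, "gripper": 0}, {"translation": [0, 0, 0], "twist": 0, "gripper": 0}, {"translation": [0, 0, 0], "twist": 0, "gripper": 0}])

```text
clock: 14.33
eef_pos: [457.9, 241.2, 156.7]
tcp_rot: [-3.138, 0.006, 0.127]
contact_force: [-0.4, 0.0, -4.5]
opening: 0.073
```

```bash
python3 - <<'E'
from h import *
s=sense();print(s['eef_pos'],s['tcp_rot'],s['qvel'].round(3),s['opening'])
cm=camera_model('wrist');np.save('w12.npy',np.array(cm['pose']))
im=grab_frame('wrist');cv2.imwrite('pics/w12.png',im)
t=grab_frame('top');cv2.imwrite('pics/t12.png',cv2.resize(t[195:275,145:265],None,fx=6.5,fy=6.5,interpolation=cv2.INTER_CUBIC))
im=grab_frame('scene');cv2.imwrite('pics/s12.png',cv2.resize(im[90:230,280:430],None,fx=4.2,fy=4.2,interpolation=cv2.INTER_CUBIC))
print(togo([458.7,240.1,119.6],0.1266))
E
```

```text
[457.9196726  241.2438667  156.67600096] [-3.13761546  0.00620532  0.12732672] [ 0.003 -0.001 -0.005  0.001  0.     0.002] 0.07304966069824949
(array([0.06, 0.2 , 3.73]), np.float64(0.0012297418966884521))
```

View pics/w12.png

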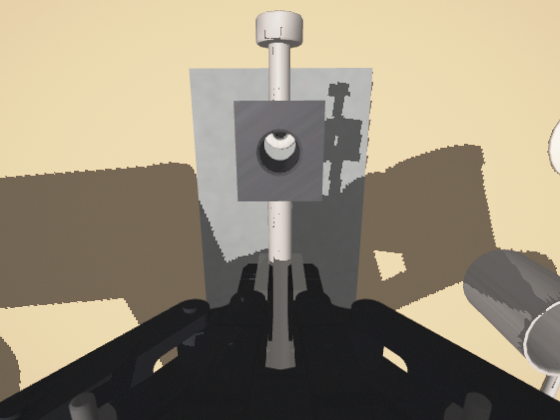

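View pics/t12.png

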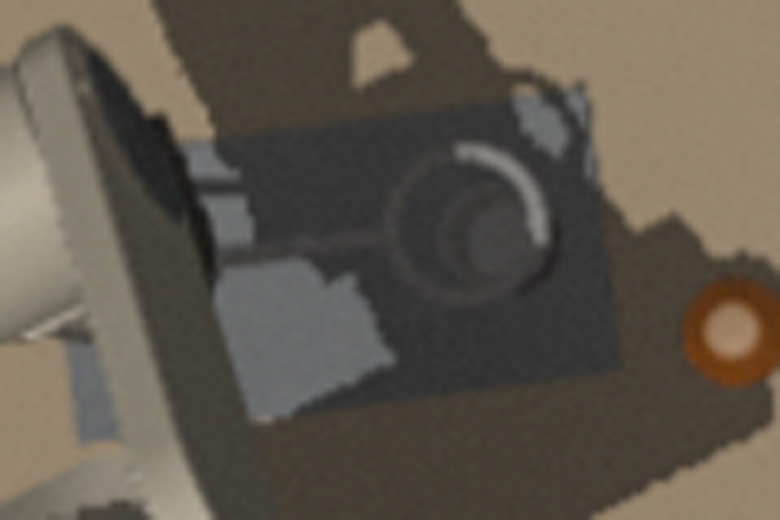

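View pics/s12.png

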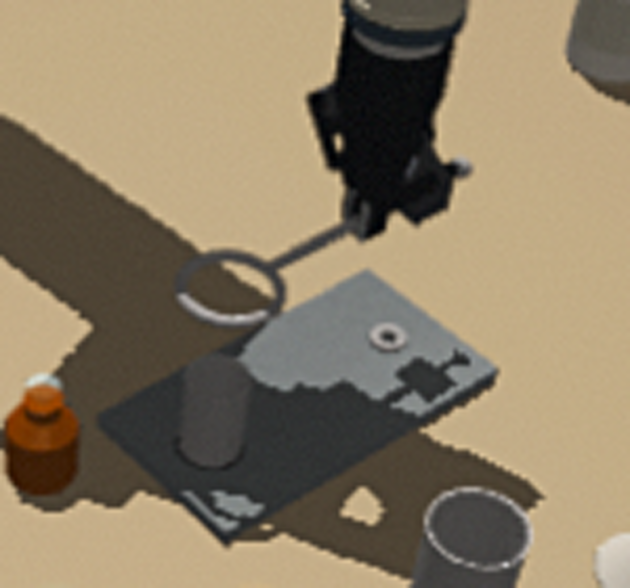

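Emit:
arm_command(plan=[{"translation": [0.03, 0.1, 0.7], "twist": 0, "gripper": 0}, {"translation": [0.06, 0.15, 1.6], "twist": 0, "gripper": 0}, {"translation": [0.06, 0.15, 2.5], "twist": 0, "gripper": 0}, {"translation": [0.06, 0.15, 3.2], "twist": 0, "gripper": 0}, {"translation": [0.06, 0.15, 3.5], "twist": 0, "gripper": 0}])

```text
clock: 14.9
eef_pos: [457.8, 240.1, 120.1]
tcp_rot: [-3.138, 0.008, 0.128]
contact_force: [0.2, -0.7, -5.3]
opening: 0.077
```

Emit:
arm_command(plan=[{"translation": [0, 0, 0], "twist": 0, "gripper": 0}, {"translation": [0, 0, 0], "twist": 0, "gripper": 0}, {"translation": [0, 0, 0], "twist": 0, "gripper": 0}, {"translation": [0, 0, 0], "twist": 0, "gripper": 0}, {"translation": [0, 0, 0], "twist": 0, "gripper": 0}])

```text
clock: 15.32
eef_pos: [458.0, 240.2, 120.5]
tcp_rot: [-3.138, 0.007, 0.128]
contact_force: [-0.7, -0.1, -5.1]
opening: 0.072
```

```bash
python3 - <<'E'
from h import *
s=sense();print(s['eef_pos'],s['tcp_rot'],s['qvel'].round(3),s['opening'])
cm=camera_model('wrist');np.save('w13.npy',np.array(cm['pose']))
im=grab_frame('wrist');cv2.imwrite('pics/w13.png',cv2.resize(im[60:240,180:380],None,fx=3.3,fy=3.3,interpolation=cv2.INTER_CUBIC))
t=grab_frame('top');cv2.imwrite('pics/t13.png',cv2.resize(t[205:260,185:255],None,fx=10,fy=10,interpolation=cv2.INTER_CUBIC))
im=grab_frame('scene');cv2.imwrite('pics/s13.png',cv2.resize(im[130:220,290:400],None,fx=7,fy=7,interpolation=cv2.INTER_CUBIC))
print(sense()['eef_pos'])
E
```

```text
[458.02091285 240.23815418 120.48882222] [-3.13782951  0.00724506  0.12785397] [-0.001 -0.     0.002  0.     0.    -0.001] 0.07165537607431484
[457.88917243 240.1577822  120.36449116]
```

View pics/w13.png

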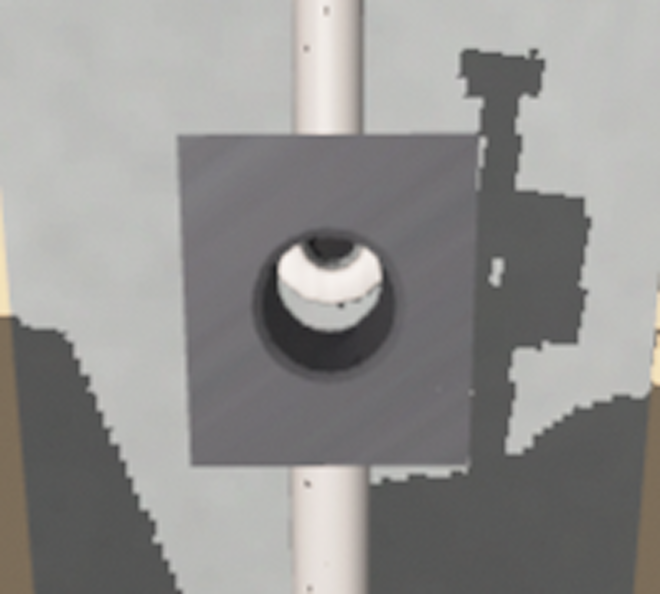

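View pics/t13.png

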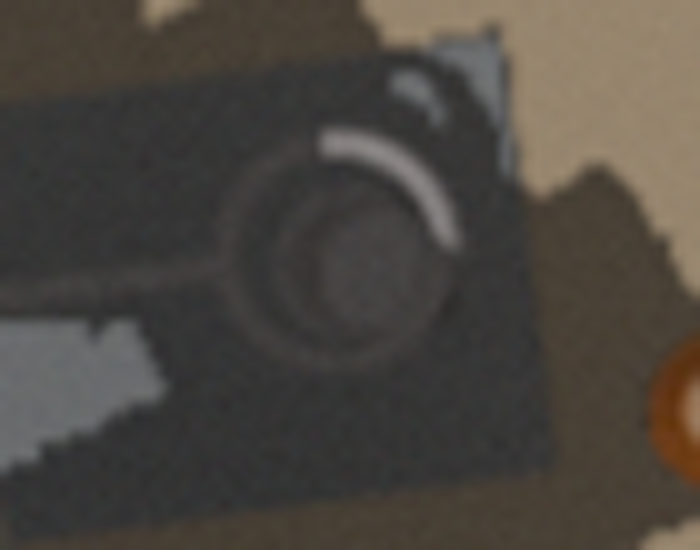

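View pics/s13.png

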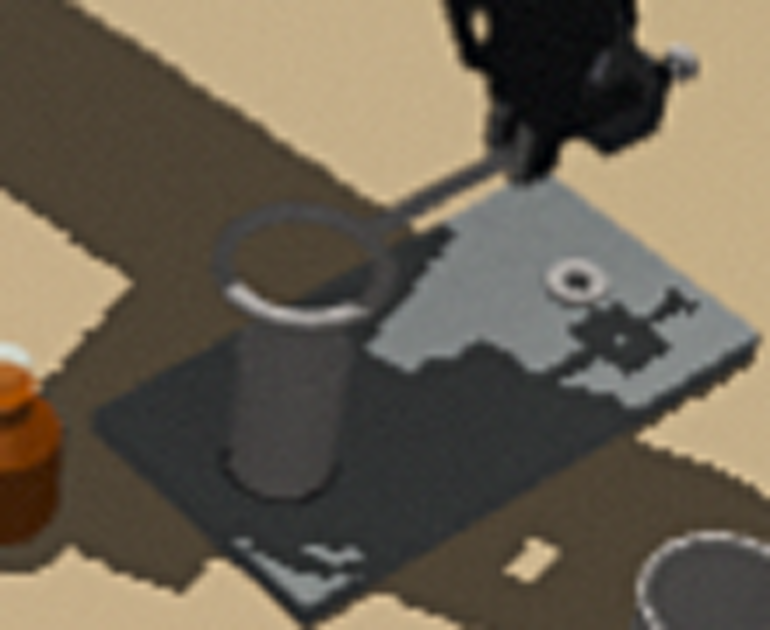

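```bash
python3 - <<'E'
from h import *
np.set_printoptions(precision=2,suppress=True)
cm=camera_model('wrist'); cm['pose']=np.load('w13.npy')
b=at(cm,(278.0,152.1),151.8); print('bore wrist',b)
p=proj(cm,[[451,300.3,20]])[0]; print('socket proj px',p,'crop',(p+.5-[180,60])*3.3-.5)
r=at('top',(218.65,229.45),133.8); print('ring top',r,'scene',at('scene',(290+(304.5+.5)/7-.5,130+(265+.5)/7-.5),133.8))
print('dist',np.hypot(*(r-b)[:2]))
print('mouth top',at('top',(220,230.7),83),at('top',(185+355.5/10-.5,205+258.5/10-.5),83))
# predicted pics of mouth rim extents at top if centre (474.9,112.5)
th=np.linspace(0,6.283,360);c=camera_model('top')
q=(proj(c,np.c_[474.9+25.5*np.cos(th),112.5+25.5*np.sin(th),0*th+83])+.5-[185,205])*10-.5
print('rim pred t13',q.min(0),q.max(0))
y=0.12785-np.pi/2; u=np.array([np.cos(y),np.sin(y)]); T=np.array([458.0,240.2])
print('FK bore',T-61*u,'ring',T+129*u)
E
```

```text
bore wrist [450.66 299.76 151.8 ]
socket proj px [280.88 132.18] crop [334.04 239.33]
ring top [477.1  109.64 133.8 ] scene [472.32 113.76 133.8 ]
dist 191.94923298005895
mouth top [475.7  112.15  83.  ] [476.84 111.99  83.  ]
rim pred t13 [275.24 185.52] [431.77 342.61]
FK bore [450.22 300.7 ] ring [474.45 112.25]
```

```bash
python3 - <<'E'
from h import *
s=sense();print(s['clock'],s['eef_pos'],s['qvel'].round(4),s['contact_force'],s['wrist_torque'])
print(job.sign_off())
E
```

```text
15.4667 [457.88917243 240.1577822  120.36449116] [-0.0004  0.0001  0.0017  0.0006  0.001  -0.0004] [ 0.17703082  0.57693375 -5.96747671] [-2.23233783e-05 -2.21880347e-02 -4.91668388e-03]
the job is handed in; nothing more can be done
None
```

The small steel beaker stands in the recess, released. I then picked up the support ring at the balance point of its rod and handed in at 15.5 s, still holding it over the base.

**Last checks:**
- **Hold:** the arm was still and the ring was carried about 5–6 N in weight, with almost no wrist moment.
- **Bore over socket:** the wrist camera puts the bore at (450.7, 299.8), against the socket at about (451.0, 300.4). The arm's own pose gives (450.2, 300.7).
- **Ring over beaker:** the arm's pose puts the ring centre at (474.5, 112.3), against the recess at (474.9, 112.5).
- **Height:** the ring is at about z = 134 mm, roughly 51 mm above the beaker's rim.

**What disagreed or was not measured:**
- **Ring centre:** the top camera read it at (477.1, 109.6) and the scene camera at (472.3, 113.8), so the views differ by 3–5 mm. Both stay within about 4 mm of the target. The scene camera had the same offset when it measured the recess.
- **Gripper opening:** it read 6.5 mm on the 10 mm rod, but it held steady and the boss did not shift in the wrist view.
- **Level:** I judged it from the tool's pose (about 0.007 rad) and from the boss not moving in the wrist view, rather than measuring it separately.
- **Other objects:** I took no close measurement of the other things on the bench at the end. None of the pictures showed them disturbed.

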